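# Measure a loom weight on the measuring board

## Task

Lift the flat-sided, tapered clay tablet (the loom weight with two flat parallel faces) out of the black finds crate and stand it upright on its foot on the wooden measuring board, its long foot edges running along the board. Then push the sliding jaw until the tablet is closed snugly between the jaw and the fixed end plate, touching both. It is brittle: set it down on the board without dropping it, close the jaw gently, and leave the other finds in the crate and the sherds beside the board where they lie.

Things in the scene. Friction and masses are not known exactly. Their poses are not given: they have to be found in the camera images.
- tablet_weight: Loom weight to be measured: brown fired-clay tablet, 78 mm tall, standing upright. Foot 62 mm (its x) by 34 mm (its y); it tapers to 40 mm (x) by 34 mm (y) at the top, so its two y faces are flat and parallel, 34 mm apart, and its two x sides slope. A small dark hole shows near the top of the y faces. 0.18 to 0.35 kg. Origin at the centre of its underside, z up.
- crate: Black slatted open plastic crate, fixed, outside 260 (x) by 320 (y) by 90 mm high, walls and floor 5 mm thick. Origin at the centre of its underside. The clay finds stand on its floor in four places, about 120 mm apart along its x and 160 mm along its y.
- board: Wooden measuring board, fixed, 340 (x) by 130 (y) by 20 mm thick, a scale of black ticks along one long edge. Origin at the centre of its underside. An upright fixed end plate, 100 mm wide (y), rising 70 mm above the board's top, stands at its -x end, inner face at x = -140 mm. The jaw stands across the board towards the +x end.
- plate_face (a point): Foot of the fixed end plate's inner face, at the middle of the plate, on the board's top (20 mm above the table); its axes are the board's.
- jaw: Sliding jaw: darker wooden upright, 100 mm wide (y), 14 mm thick, 70 mm high above the board, with a foot 14 mm high that runs 45 mm out behind it (+x). Origin at the foot of its inner face, mid-width, on the board's top; its axes are the board's. Slides along x (2 N friction), stays put, starts 145 to 180 mm from the plate's face, closes to 40 mm.
- jaw_back (a point): Middle of the back of the jaw's upright, 45 mm above the board's top (65 mm above the table): the place to push, towards the board's -x.
- cone_weight: Other find in the crate, leave it: round clay cone, foot 58 mm across, blunt top 24 mm, 80 mm tall. Origin under its centre.
- ring_weight: Other find in the crate, leave it: thick clay ring lying flat, 76 mm outside, 24 mm hole, 32 mm high. Origin under its centre.
- beaker: Other find in the crate, leave it: small clay cup, 62 mm across the mouth and 62 mm tall. Origin under its centre.
- sherd_a: Dark flat potsherd, about 70 mm across and 10 mm thick, lying beside the board. Origin under its centre.
- sherd_b: Brown flat potsherd, about 60 mm across and 9 mm thick, lying beside the board. Origin under its centre.
Mind the look-alikes: they are no part of the job. What is shaped like the tablet_weight but pink or yellow is not meant.

How it is judged:
By the outcome, as a careful person would: the job done as asked, in the order asked, and still so for the second after the job is handed in, with the robot touching nothing.
It also fails if it takes over 64 s, if anything falls off the work surface, if the arm or the gripper's body presses on something with over 40 N, if the wrist force passes 120 N, or if a joint passes its speed limit or range.

## Robot

A 7-joint arm with a two-finger parallel gripper is mounted at the origin on the work surface. World frame = base frame: x ahead of the robot, y to its left, z up, the work surface at z = 0. Lengths are in m, angles in rad, forces in N, time in s.
With the tool pointing down it reaches from about 0.35 to 0.9 m from the base axis. Payload 19.9 kg.
Tool frame: the origin (TCP) lies at the very end of the fingers, on their centre line; the grasp point (between the pads) lies 19 mm behind it; z points along the fingers, y is the line along which they close (so a half turn about z gives the same grasp; the last joint's range is limited). The gripper opens to 85 mm and grips with 20 to 120 N. Pads are 22 mm wide; open, the fingers measure 114 mm over their backs; the gripper's body (76 mm by 85 mm) begins 54 mm behind the grasp point. The pads swing forward as they close: fully open they stand 13 mm farther back than shut.
Start: joints at [1.065, 0.417, -0.01, 1.614, 0.005, 1.111, -0.053], TCP at [0.28, -0.559, 0.195] pointing down, gripper open.
Joint ranges: [-2.81, 2.81], [-0.39, 2.02], [-1.27, 1.25], [0.06, 2.57], [-1.19, 4.33], [0.19, 2], [-2.82, 2.82]. Speed limits (rad/s): [1.89, 1.89, 2.39, 2.39, 3.01, 3.01, 3.01].

## Interface

Orientations are given as a unit quaternion [x, y, z, w].
In Python, from plant import state, read_camera, get_calibration, close_job, silhouettes, mark_of gives the robot as it stands.
- The arm moves only by the tool play_rows, never from a script. Its argument "deltas" is a list that holds one entry, the list of rows, each a list of 6 numbers: the shift along the tool's x, y, z in cm, then the turn, a rotation vector about the tool's x, y, z in degrees. In form: [[[dx, dy, dz, wx, wy, wz], ...]]. A call has 1 to 20 rows; each row is the pose to reach, as a shift and turn from the pose commanded when the call began, along the tool's axes at that moment; what a row does not reach only later rows make up. A row lasts 1/8 s, in which the tool goes at most 62.5 mm and 10.7 degrees, less where a joint would pass 70% of its speed; a pose out of reach is approached as far as the arm can. A call with a gripper value outside its range is refused whole. "jaw" is the opening, from 0 (shut) to 1 (fully open), set as the call begins (left out, the last holds). The fingers move at their own pace and stop on an object; the grip force is fixed at half the most. Time passes only in rows, so rows that repeat a pose let the fingers close. It gives the time, the measured TCP pose, the force, the opening and the grip force at its end, in the units of the state.
- state(): the state, without advancing time (a new reading comes with each control period).
- read_camera(name): name is "scene" or "top" or "wrist"; returns the picture (384x512x3 uint8, blue, green, red); there is no depth.
- get_calibration(name): a dict with "fx", "fy", "cx", "cy" (pixels), "xyz" and "rotation" of the camera in the world. Camera axes: x right, y down, z forward; pixel columns grow to the right and rows downward; lengths in m; the calibration is good to about 2 mm. The wrist camera is an equidistant fisheye: a pixel r from the principal point sees the ray r / f radians off the axis. A picture is of the moment at which its call begins: read the wrist's pose just before it. get_calibration takes no time and is no camera call; for the wrist camera it gives the pose at the moment of the call.
- close_job(): hands the job in; it is judged then, once.
Trained networks look in the newest picture that a camera, given by its name, has taken for a name from the list of things; names that differ only in an ending like _2 or _b are one class to them, and where a whole thing is asked for, a point or a joint stands for the part that bears it (a point fixed in the world has none). Each returns a list of dicts, best first, with "p" (0 to 1); they miss things now and then, are a little off and sometimes report something else, mostly with a low value. They report only what shows in the picture. A call takes as long as a camera call. They do not tell look-alikes from the thing itself.
- silhouettes(target, camera): "pixels" (384x512 bool, what is visible of it).
- mark_of(target, camera): "at" ([x, y, z] in m, in world coordinates, good to about 4 mm: a listed point, or the origin of a listed thing).
The state is a dict: "time": time; "joint_pos": joint angles; "joint_vel": joint speeds; "joint_torque": joint torques, N m; "tool_pos": TCP position; "orientation": TCP orientation; "ft_force": force on the tool from outside, world axes, zero at the start; "wrist_torque": the same for the moment, N m; "width": finger opening in m; "grip_force": force on a finger pad.
Only numpy, scipy, OpenCV 4.12 (cv2) and the standard library are available. Lean on these libraries where they do the work, as an engineer would, in place of code of your own. Each camera call takes 0.05 s, during which the arm holds its last target. There are 200 camera calls.

## Working session

There is one attempt and no reset: what is moved stays moved. The work goes in short steps, Python scripts to look and compute and a tool call to move; the robot and the scene stay as the last step left them, time stands still between calls to the robot, and variables do not carry over. Pictures are saved under pics/ and viewed, at most 10 in all, crops included, and the job is handed in when it is done.

Besides the shell and the picture viewer there is one more tool, called after ">>>" as a command line: name --argument value ..., lists and objects as JSON in quotes. play_rows: Moves the arm, as the interface text tells. Its arguments: {"type":"object","properties":{"deltas":{"type":"array"},"jaw":{"type":"number"}},"required":["deltas"]}

```bash
mkdir -p pics
python3 - <<'E'
from plant import *
import cv2,numpy as np
s=state();print(s['time'],s['tool_pos'],s['orientation'],s['ft_force'],s['width'])
a=read_camera("scene");b=read_camera("top")
cv2.imwrite("pics/a.png",a);cv2.imwrite("pics/b.png",b)
for n in ["scene","top"]:
    c=get_calibration(n);print(n,c)
for t in ["tablet_weight","plate_face","jaw","jaw_back","crate","board","cone_weight","ring_weight","beaker"]:
  for n in ["scene","top"]:
    print(t,n,[(round(d['p'],2),np.round(d['at'],3).tolist()) for d in mark_of(t,n)][:4])
E
```

```text
0.0 [ 0.2793923  -0.55862224  0.19423596] [ 9.73233057e-01  2.29819534e-01 -1.84228263e-04 -6.03607158e-04] [-0.671307    0.35954906  0.54065619] 0.08524453032456349
scene {'fx': 393.29313623222714, 'fy': 393.29313623222714, 'cx': 248.4149564373458, 'cy': 197.07015487947191, 'xyz': array([1.0168355 , 0.58369427, 0.93905496]), 'rotation': array([ 0.33078813,  0.88243853, -0.31192356, -0.12076902])}
top {'fx': 370.1123132748103, 'fy': 370.1123132748103, 'cx': 256.81381893521365, 'cy': 189.35020400531104, 'xyz': array([0.42426934, 0.05749014, 0.99414949]), 'rotation': array([ 0.70622986, -0.70412967,  0.0529712 , -0.05133085])}
tablet_weight scene [(0.85, [0.462, 0.464, -0.001]), (0.7, [0.628, 0.465, 0.002]), (0.69, [0.346, 0.205, 0.0]), (0.67, [0.598, 0.311, 0.0])]
tablet_weight top [(0.92, [0.344, 0.211, -0.001]), (0.89, [0.763, 0.246, -0.003]), (0.87, [0.599, 0.308, 0.008]), (0.84, [0.462, 0.464, -0.001])]
plate_face scene [(0.6, [0.699, -0.245, 0.019])]
plate_face top [(0.83, [0.7, -0.248, 0.018]), (0.18, [0.488, 0.302, 0.005])]
jaw scene [(0.78, [0.54, -0.249, 0.019])]
jaw top [(0.85, [0.541, -0.246, 0.022])]
jaw_back scene [(0.64, [0.526, -0.25, 0.068])]
jaw_back top [(0.91, [0.525, -0.253, 0.063])]
crate scene [(0.61, [0.555, 0.228, -0.002])]
crate top [(0.86, [0.551, 0.234, 0.001])]
board scene [(0.72, [0.553, -0.248, -0.0]), (0.59, [0.524, -0.249, 0.063])]
board top [(0.81, [0.557, -0.249, -0.002])]
cone_weight scene [(0.74, [0.493, 0.307, 0.002]), (0.69, [0.6, 0.308, 0.001]), (0.56, [0.476, -0.137, -0.001])]
cone_weight top [(0.79, [0.489, 0.306, 0.002])]
ring_weight scene [(0.94, [0.5, 0.155, 0.007]), (0.69, [0.552, -0.375, 0.001])]
ring_weight top [(0.96, [0.498, 0.159, 0.004]), (0.36, [0.488, 0.303, 0.006])]
beaker scene [(0.96, [0.618, 0.158, 0.007]), (0.41, [0.501, 0.156, 0.01])]
beaker top [(0.91, [0.61, 0.153, 0.001])]
```

View pics/a.png

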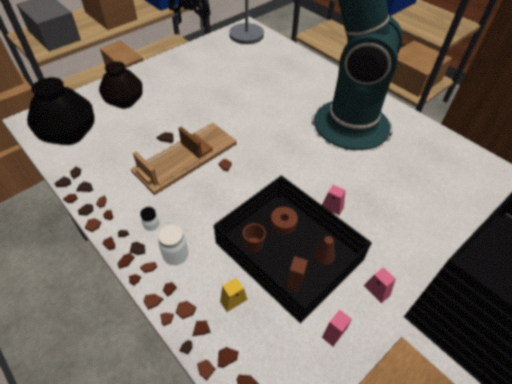

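View pics/b.png

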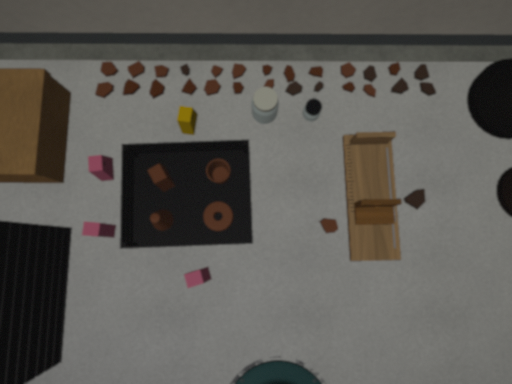

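Scene view: brown tablet stands at (298,270), with pink look-alikes at (335,198), (381,284) and (337,327), a yellow one at (233,294) and the cone at (327,248). Top view: brown tablet at (160,176), with pink at (100,167), (98,229) and (197,277), yellow at (187,119) and the cone at (161,218). I choose the brown one in the crate and will fit its pose and the board's yaw.

```bash
cat > h.py <<'E'
from plant import *
import cv2,numpy as np
from scipy.spatial.transform import Rotation as R
from scipy.optimize import minimize
def proj(P,c):
    r=R.from_quat(c['rotation']) if np.shape(c['rotation'])==(4,) else R.from_matrix(c['rotation'])
    q=r.inv().apply(np.atleast_2d(P)-c['xyz'])
    return np.c_[c['fx']*q[:,0]/q[:,2]+c['cx'],c['fy']*q[:,1]/q[:,2]+c['cy']]
TAB=np.array([[sx*w,sy*.017,z] for w,z in((.031,0),(.020,.078)) for sx in(-1,1) for sy in(-1,1)])
def place(V,x,y,yaw,z): return R.from_euler('z',yaw).apply(V)+[x,y,z]
def mask(V,c,s=8):
    m=np.zeros((384*2,512*2),np.uint8)
    h=cv2.convexHull((proj(V,c)*2+.5).astype(np.float32)).reshape(-1,2)
    cv2.fillConvexPoly(m,np.round(h*16).astype(np.int32),1,shift=4);return m>0
def sil(t,cam,near,c):
    n=proj(near,c)[0]
    best=None
    for d in silhouettes(t,cam):
        p=np.argwhere(d['pixels']).mean(0)[::-1]
        if np.hypot(*(p-n))<20 and (best is None or d['p']>best['p']): best=d
    return best
E
python3 - <<'E'
from h import *
from scipy.optimize import differential_evolution as DE
a=cv2.imread('pics/a.png');b=cv2.imread('pics/b.png')
C={n:get_calibration(n) for n in("scene","top")}
S={}
for n in C:
    d=sil("tablet_weight",n,[.599,.309,.045],C[n]);print(n,d and (d['p'],d['pixels'].sum()))
    if d: S[n]=np.kron(d['pixels'],np.ones((2,2)))>0
def cost(p,names):
    return sum(1-(lambda m,s:(m&s).sum()/(m|s).sum())(mask(place(TAB,*p,.005),C[n]),S[n]) for n in names)
for names in [list(S)]+[[n] for n in S]:
    r=DE(cost,[(.575,.625),(.285,.335),(-1.6,1.6)],args=(names,),seed=1,maxiter=40,popsize=12);
    print(names,r.x[:2].round(4),np.degrees(r.x[2]).round(1),r.fun)
    if len(names)==2 or 'r0' not in dir(): r0=r
# board yaw
for n in C:
    ds=silhouettes("board",n)
    if ds:
        k=ds[0]['pixels'].astype(np.uint8)
        print('board',n,ds[0]['p'],cv2.minAreaRect(np.argwhere(k)[:,::-1].astype(np.float32)))
big=[]
for im,n in((a,"scene"),(b,"top")):
    u,v=proj([.599,.309,.045],C[n])[0].astype(int)
    f=8;cr=cv2.resize(im[v-30:v+30,u-24:u+24],None,fx=f,fy=f,interpolation=cv2.INTER_CUBIC)
    big.append(np.clip(cr*1.8,0,255).astype(np.uint8))
    q=((proj(place(TAB,*r0.x,.005),C[n])+.5-[u-24,v-30])*f).astype(int)
    for x in q: cv2.circle(big[-1],tuple(x.tolist()),3,(0,255,0),-1)
cv2.imwrite('pics/c.png',np.hstack(big))
u,v=340,120
cv2.imwrite('pics/d.png',cv2.resize(b[120:270,330:440],None,fx=4,fy=4,interpolation=cv2.INTER_CUBIC))
E
```

```text
scene (0.56, np.int64(391))
top (0.81, np.int64(448))
['scene', 'top'] [0.6008 0.3074] 29.9 0.25522850418092924
['scene'] [0.6046 0.3083] 31.7 0.18466353677621283
['top'] [0.6009 0.3078] 27.3 0.04523424878836835
board scene 0.62 ((181.10107421875, 152.44027709960938), (46.959625244140625, 107.18534851074219), 59.4207763671875)
board top 0.65 ((372.0050964355469, 196.33303833007812), (130.245849609375, 55.443721771240234), 86.53176879882812)
```

View pics/c.png

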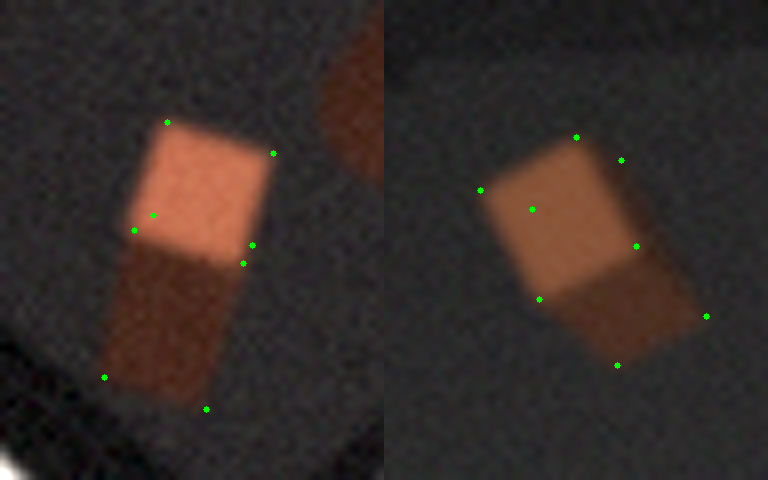

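View pics/d.png

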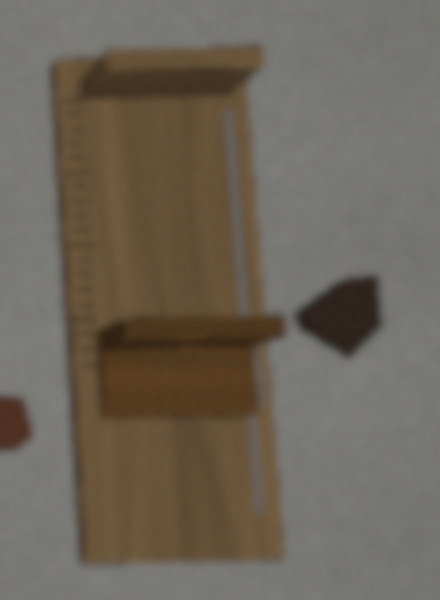

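The crop confirms the choice: brown, flat square top, taper on two sides. The fitted corners (green) match in both views, with yaw about 28°. The board runs 3–4° off the image vertical, and its edge corners are at crop pixels (53,62), (82,562) and (282,560).

```bash
cat >> h.py <<'E'
def back(uv,c,z):
    uv=np.atleast_2d(uv); d=np.c_[(uv[:,0]-c['cx'])/c['fx'],(uv[:,1]-c['cy'])/c['fy'],np.ones(len(uv))]
    d=R.from_quat(c['rotation']).apply(d); return c['xyz']+d*((z-c['xyz'][2])/d[:,2])[:,None]
def delta(pos,yaw):
    "row (cm, deg) from here to TCP pos, tool down with tool x at yaw deg"
    s=state(); r=R.from_quat(s['orientation'])
    t=R.from_euler('z',yaw,degrees=True)*R.from_euler('x',180,degrees=True)
    return np.r_[r.inv().apply(np.array(pos)-s['tool_pos'])*100,(r.inv()*t).as_rotvec(degrees=True)].round(2)
E
python3 - <<'E'
from h import *
c=get_calibration("top")
P=np.array([[53,62],[82,562],[282,560],[78,100],[95,370],[230,110],[260,515]])/4+[330,120]-.4
B=back(P,c,.02);print(B.round(4))
for i,j in((0,1),(3,4),(5,6),(1,2)):
    d=B[j]-B[i];print(np.degrees(np.arctan2(d[1],d[0])).round(2),np.linalg.norm(d))
# plate top inner edge (z=.09): crop px of inner lower edge, jaw edges
print(back(np.array([[105,50],[262,45],[120,320],[285,318]])/4+[330,120]-.4,c,.09).round(4))
print(delta([.601,.308,.19],28.5))
E
```

```text
[[ 0.7192 -0.1783  0.02  ]
 [ 0.3847 -0.1866  0.02  ]
 [ 0.3863 -0.3163  0.02  ]
 [ 0.6926 -0.1945  0.02  ]
 [ 0.5093 -0.1995  0.02  ]
 [ 0.686  -0.2973  0.02  ]
 [ 0.4151 -0.3035  0.02  ]]
-178.58 0.33455812320674344
-178.44 0.18341574073429912
-178.68 0.2709801052062054
-89.28 0.12965704793729999
[[ 0.706  -0.1945  0.09  ]
 [ 0.7096 -0.2941  0.09  ]
 [ 0.534  -0.1975  0.09  ]
 [ 0.5356 -0.2992  0.09  ]]
[ 67.53 -63.16   0.48  -0.     0.    -1.93]
```

Board yaw comes out at -178.6° (130 mm wide, plate 99.6 mm, so the scale checks). Moving above the tablet.

>>> play_rows --deltas '[[[4,-4,-1,0,0,0],[8,-8,-2,0,0,0],[12,-12,-3,0,0,0],[16,-16,-3,0,0,0],[20,-20,-3,0,0,0],[24,-23,-3,0,0,0],[28,-27,-3,0,0,0],[32,-30,-3,0,0,0],[36,-34,-3,0,0,0],[40,-37,-3,0,0,0],[44,-41,-3,0,0,0],[48,-45,-3,0,0,-1],[52,-49,-2,0,0,-1],[56,-52,-2,0,0,-2],[60,-56,-1,0,0,-2],[64,-60,0,0,0,-2],[67.5,-63.2,0.5,0,0,-2],[67.5,-63.2,0.5,0,0,-2],[67.5,-63.2,0.5,0,0,-2],[67.5,-63.2,0.5,0,0,-2]]]' --jaw 1

```text
time: 3.7
tool_pos: [0.6008, 0.307, 0.1903]
orientation: [0.969, 0.246, 0.0, 0.0]
ft_force: [-0.4, 0.1, 0.4]
width: 0.0851
grip_force: 0.0
```

Run:
```python
from h import *
s=state();print(s['time'],s['tool_pos'])
c=get_calibration("wrist");w=read_camera("wrist")
cv2.imwrite('pics/e.png',w)
def pf(P):
    q=R.from_quat(c['rotation']).inv().apply(np.atleast_2d(P)-c['xyz'])
    r=np.hypot(q[:,0],q[:,1]);t=np.arctan2(r,q[:,2])*c['fx']
    return np.c_[c['cx']+q[:,0]/r*t,c['cy']+q[:,1]/r*t]
print(pf(place(TAB,.601,.308,np.radians(28.5),.005)).round(0).tolist())
for t in ["tablet_weight"]:print([(round(d['p'],2),np.round(d['at'],4).tolist()) for d in mark_of(t,"wrist")][:4])
print(delta([.601,.308,.034],28.5))
for p in place(TAB,.601,.308,np.radians(28.5),.005):
    cv2.circle(w,tuple(int(x) for x in pf(p)[0].round()),2,(0,255,0),-1)
cv2.imwrite('pics/e.png',w)
```

```text
3.7 [0.60083863 0.30699622 0.19027973]
[[269.0, 183.0], [242.0, 183.0], [269.0, 135.0], [242.0, 135.0], [272.0, 195.0], [239.0, 195.0], [273.0, 157.0], [238.0, 157.0]]
[(0.96, [0.7658, 0.2435, 0.0007]), (0.95, [0.6261, 0.4657, 0.0039]), (0.91, [0.3447, 0.2074, 0.0027]), (0.72, [0.6021, 0.3085, 0.0058])]
[ 0.04 -0.07 15.63  0.03 -0.03  0.  ]
```

View pics/e.png

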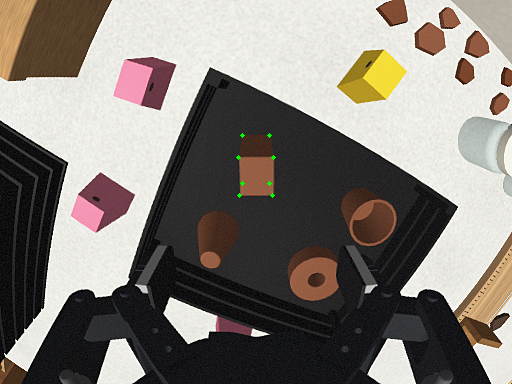

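The wrist view shows the tablet at (256,165). The fitted corners sit on it and it is centred between the fingers, so I descend.

>>> play_rows --deltas '[[[0,-0.1,3,0,0,0],[0,-0.1,6,0,0,0],[0,-0.1,9,0,0,0],[0,-0.1,11,0,0,0],[0,-0.1,13,0,0,0],[0,-0.1,14.5,0,0,0],[0,-0.1,15.3,0,0,0],[0,-0.1,15.6,0,0,0],[0,-0.1,15.6,0,0,0]]]'

```text
time: 4.92
tool_pos: [0.6003, 0.3093, 0.0342]
orientation: [0.969, 0.247, 0.0, -0.0]
ft_force: [-0.4, -0.2, -0.5]
width: 0.0854
grip_force: 0.0
```

>>> play_rows --deltas '[[[0,0,0,0,0,0],[0,0,0,0,0,0],[0,0,0,0,0,0],[0,0,0,0,0,0],[0,0,0,0,0,0],[0,0,0,0,0,0],[0,0,0,0,0,0],[0,0,0,0,0,0],[0,0,0,0,0,0],[0,0,0,0,0,0]]]' --jaw 0

```text
time: 6.18
tool_pos: [0.6003, 0.3091, 0.0344]
orientation: [0.969, 0.247, 0.0, 0.0]
ft_force: [-1.1, -1.5, 5.6]
width: 0.0323
grip_force: 59.6
```

>>> play_rows --deltas '[[[0,0,-0.5,0,0,0],[0,0,-1.5,0,0,0],[0,0,-3,0,0,0],[0,0,-5,0,0,0],[0,0,-8,0,0,0],[0,0,-11,0,0,0],[0,0,-14,0,0,0],[0,0,-17,0,0,0],[0,0,-19.5,0,0,0],[0,0,-20.5,0,0,0],[0,0,-20.5,0,0,0]]]'

```text
time: 7.55
tool_pos: [0.6001, 0.3092, 0.2395]
orientation: [0.969, 0.247, 0.0, -0.0]
ft_force: [0.5, 0.4, -3.2]
width: 0.0324
grip_force: 59.9
```

Run:
```python
from h import *
s=state();print(s['time'],s['tool_pos'],s['width'],s['grip_force'],s['ft_force'])
b=R.from_euler('z',-178.6,degrees=True)
pf=np.array([.6995,-.2455,.02]); t=pf+b.apply([.045,0,0]);print(t)
print(delta([t[0],t[1],.24],1.4))
cv2.imwrite('pics/f.png',read_camera("wrist"))
```

```text
7.55 [0.60012415 0.3091895  0.23949406] 0.03236684750634998 59.89304021000862 [ 0.47118349  0.41416383 -3.21608013]
[ 0.65451343 -0.24659945  0.02      ]
[-2.181e+01  5.141e+01 -7.000e-02 -1.000e-02 -5.000e-02  2.718e+01]
```

View pics/f.png

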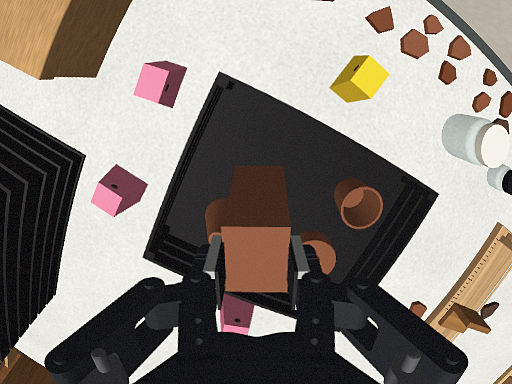

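The tablet is held upright between the pads at (255,240). I carry it over the board.

>>> play_rows --deltas '[[[-0.9,2,0,0,0,1],[-2,5,0,0,0,3],[-4,9,0,0,0,5],[-6,13.5,0,0,0,7],[-8,18,0,0,0,9],[-9.5,22.5,0,0,0,12],[-11.5,27,0,0,0,14],[-13.5,31.5,0,0,0,17],[-15,36,0,0,0,19],[-17,40.5,0,0,0,21],[-19,45,0,0,0,24],[-20.7,49,0,0,0,26],[-21.8,51.4,0,0,0,27.2],[-21.8,51.4,0,0,0,27.2],[-21.8,51.4,0,0,0,27.2]]]'

```text
time: 9.48
tool_pos: [0.6544, -0.2455, 0.2385]
orientation: [1.0, 0.013, -0.0, -0.0]
ft_force: [-0.9, 0.8, -1.6]
width: 0.0324
grip_force: 60.0
```

Run:
```python
from h import *
s=state();print(s['time'],s['tool_pos'],s['width'],s['grip_force'],s['ft_force'])
print(delta([.6545,-.2466,.0515],1.4))
c=get_calibration("wrist")
w=read_camera("wrist")
for t in ["plate_face","jaw","jaw_back"]:print(t,[(round(d['p'],2),np.round(d['at'],4).tolist()) for d in mark_of(t,"wrist")][:2])
cv2.imwrite('pics/g.png',w)
```

```text
9.475 [ 0.65439841 -0.24550413  0.23850855] 0.032406243737211834 59.97738410253078 [-0.92562861  0.8084411  -1.5995327 ]
[ 0.02  0.13 18.7  -0.05  0.03  0.04]
plate_face [(0.97, [0.6963, -0.246, 0.0217])]
jaw []
jaw_back [(0.63, [0.5041, 0.1548, 0.0031])]
```

View pics/g.png

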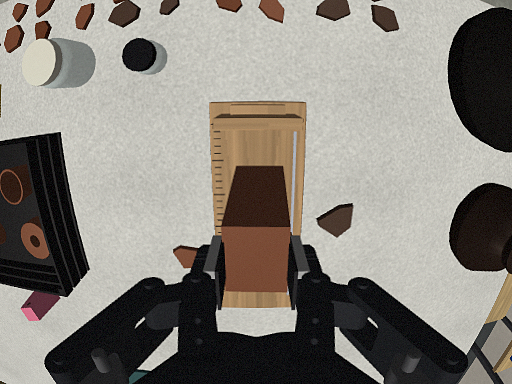

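The tablet hangs aligned over the board; the plate is at (258,118) and the jaw is hidden behind the tablet. Lowering it to just above the board.

>>> play_rows --deltas '[[[0,0.1,2,0,0,0],[0,0.1,5,0,0,0],[0,0.1,8,0,0,0],[0,0.1,11,0,0,0],[0,0.1,13.5,0,0,0],[0,0.1,15.5,0,0,0],[0,0.1,17,0,0,0],[0,0.1,18,0,0,0],[0,0.1,18.4,0,0,0],[0,0.1,18.5,0,0,0],[0,0.1,18.5,0,0,0]]]'

```text
time: 11.05
tool_pos: [0.6548, -0.2476, 0.0544]
orientation: [1.0, 0.012, 0.0, 0.0]
ft_force: [-0.2, 0.6, -2.2]
width: 0.0323
grip_force: 60.0
```

>>> play_rows --deltas '[[[0,0,0.05,0,0,0],[0,0,0.1,0,0,0],[0,0,0.15,0,0,0],[0,0,0.2,0,0,0],[0,0,0.25,0,0,0],[0,0,0.25,0,0,0]]]'

```text
time: 11.8
tool_pos: [0.6544, -0.2475, 0.0513]
orientation: [1.0, 0.012, -0.0, -0.0]
ft_force: [-0.2, 0.6, -2.6]
width: 0.0327
grip_force: 60.0
```

>>> play_rows --deltas '[[[0,0,0.04,0,0,0],[0,0,0.08,0,0,0],[0,0,0.12,0,0,0],[0,0,0.16,0,0,0],[0,0,0.16,0,0,0]]]'

```text
time: 12.42
tool_pos: [0.6545, -0.2475, 0.0497]
orientation: [1.0, 0.012, -0.0, -0.0]
ft_force: [0.4, -0.3, -2.0]
width: 0.0325
grip_force: 60.0
```

>>> play_rows --deltas '[[[0,0,0.03,0,0,0],[0,0,0.06,0,0,0],[0,0,0.06,0,0,0]]]'

```text
time: 12.8
tool_pos: [0.6546, -0.2476, 0.0495]
orientation: [1.0, 0.012, 0.0, 0.0]
ft_force: [-1.3, 0.1, 4.0]
width: 0.0327
grip_force: 60.6
```

>>> play_rows --deltas '[[[0,0,0.03,0,0,0],[0,0,0.06,0,0,0],[0,0,0.06,0,0,0]]]'

```text
time: 13.18
tool_pos: [0.6548, -0.2477, 0.0494]
orientation: [1.0, 0.012, 0.0, 0.0]
ft_force: [-3.9, 1.5, 9.8]
width: 0.0324
grip_force: 61.4
```

Contact felt; release.

>>> play_rows --deltas '[[[0,0,0,0,0,0],[0,0,0,0,0,0],[0,0,0,0,0,0],[0,0,0,0,0,0],[0,0,0,0,0,0],[0,0,0,0,0,0]]]' --jaw 0.8

```text
time: 13.92
tool_pos: [0.6545, -0.2475, 0.0486]
orientation: [1.0, 0.012, -0.0, -0.0]
ft_force: [-0.7, -0.0, 0.1]
width: 0.0681
grip_force: 0.0
```

>>> play_rows --deltas '[[[0,0,-0.5,0,0,0],[0,0,-2,0,0,0],[0,0,-4,0,0,0],[0,0,-7,0,0,0],[0,0,-10,0,0,0],[0,0,-13,0,0,0],[0,0,-14,0,0,0],[-5,0,-14,0,0,0],[-10,0,-14,0,0,0],[-15,0,-14,0,0,0],[-18,0,-14,0,0,0],[-18,0,-14,0,0,0],[-18,0,-14,0,0,0]]]'

```text
time: 15.55
tool_pos: [0.4751, -0.2518, 0.1889]
orientation: [1.0, 0.012, 0.0, 0.0]
ft_force: [-0.4, 0.4, -0.6]
width: 0.0687
grip_force: 0.0
```

Run:
```python
from h import *
s=state();print(s['time'],s['tool_pos'],s['width'],s['ft_force'])
for n in ("wrist","scene","top"):
  im=read_camera(n)
  if n=="scene": a=im
  for t in ["tablet_weight","plate_face","jaw","jaw_back"]:print(n,t,[(round(d['p'],2),np.round(d['at'],4).tolist()) for d in mark_of(t,n) if d['at'][1]<-.1][:2])
  if n=="wrist": w=im
a=cv2.resize(a[110:200,120:250],None,fx=4,fy=4,interpolation=cv2.INTER_CUBIC)
a=cv2.resize(a,(555,384))
cv2.imwrite('pics/h.png',np.hstack([a,w[:,130:375]]))
```

```text
15.55 [ 0.4751438  -0.25177846  0.18886197] 0.06866778502057705 [-0.3891021   0.41273448 -0.63387169]
wrist tablet_weight [(0.67, [0.653, -0.2511, 0.0223])]
wrist plate_face []
wrist jaw [(0.68, [0.5343, -0.2532, 0.0138])]
wrist jaw_back []
scene tablet_weight [(0.66, [0.6505, -0.2484, 0.0187])]
scene plate_face [(0.56, [0.6975, -0.2454, 0.0207])]
scene jaw [(0.78, [0.5393, -0.2522, 0.0187]), (0.58, [0.6957, -0.2444, 0.0179])]
scene jaw_back [(0.59, [0.5248, -0.2479, 0.0653])]
top tablet_weight [(0.77, [0.6553, -0.2505, 0.0245])]
top plate_face [(0.85, [0.7, -0.2449, 0.0176])]
top jaw [(0.6, [0.5403, -0.2477, 0.0227])]
top jaw_back [(0.76, [0.5216, -0.2527, 0.0649])]
```

View pics/h.png

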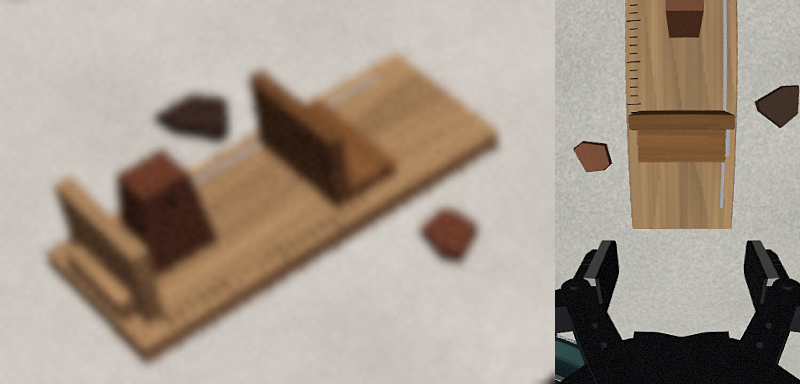

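The tablet stands upright on its foot, squared near the plate; the jaw is untouched at crop (310,135) and the sherds lie where they were. Next I close the fingers and lower them behind the jaw.

>>> play_rows --deltas '[[[0,0,0,0,0,0],[0,0,0,0,0,0],[0,0,2,0,0,0],[0,0,5,0,0,0],[0,0,8,0,0,0],[0,0,11,0,0,0],[0,0,12.8,0,0,0],[0,0,13.3,0,0,0],[0,0,13.3,0,0,0],[0,0,13.3,0,0,0]]]' --jaw 0

```text
time: 17.55
tool_pos: [0.4751, -0.2522, 0.0565]
orientation: [1.0, 0.012, 0.001, 0.0]
ft_force: [-1.1, -0.6, 0.1]
width: 0.0002
grip_force: 0.0
```

>>> play_rows --deltas '[[[0.5,0,0,0,0,0],[1,0,0,0,0,0],[1.5,0,0,0,0,0],[2,0,0,0,0,0],[2.5,0,0,0,0,0],[3,0,0,0,0,0],[3.4,0,0,0,0,0],[3.8,0,0,0,0,0],[4.2,0,0,0,0,0],[4.6,0,0,0,0,0],[5,0,0,0,0,0]]]'

```text
time: 18.92
tool_pos: [0.5248, -0.2507, 0.0556]
orientation: [1.0, 0.012, -0.0, -0.0]
ft_force: [0.2, -0.1, 0.5]
width: -0.0001
grip_force: 0.0
```

>>> play_rows --deltas '[[[0.3,0,0,0,0,0],[0.6,0,0,0,0,0],[0.9,0,0,0,0,0],[1.2,0,0,0,0,0],[1.5,0,0,0,0,0],[1.8,0,0,0,0,0]]]'

```text
time: 19.68
tool_pos: [0.5427, -0.2502, 0.0556]
orientation: [1.0, 0.012, -0.0, -0.0]
ft_force: [0.3, -0.2, 0.1]
width: -0.0003
grip_force: 0.0
```

Run:
```python
from h import *
s=state();print(s['time'],s['tool_pos'],s['ft_force'])
for n in ("scene","top"):
  im=read_camera(n)
  for t in ["tablet_weight","jaw","jaw_back"]:print(n,t,[(round(d['p'],2),np.round(d['at'],4).tolist()) for d in mark_of(t,n) if d['at'][1]<-.1][:2])
  if n=="scene": cv2.imwrite('pics/i.png',cv2.resize(im[90:200,120:270],None,fx=5,fy=5,interpolation=cv2.INTER_CUBIC))
```

```text
19.675 [ 0.5427039  -0.25023949  0.0555702 ] [ 0.31194849 -0.15384547  0.13860585]
scene tablet_weight [(0.88, [0.6533, -0.2466, 0.0177])]
scene jaw [(0.88, [0.538, -0.2506, 0.0196])]
scene jaw_back [(0.78, [0.5291, -0.25, 0.0648])]
top tablet_weight [(0.97, [0.6548, -0.2499, 0.0225]), (0.23, [0.4773, -0.1371, -0.003])]
top jaw [(0.57, [0.5388, -0.2479, 0.019])]
top jaw_back [(0.96, [0.5203, -0.2519, 0.0629])]
```

View pics/i.png

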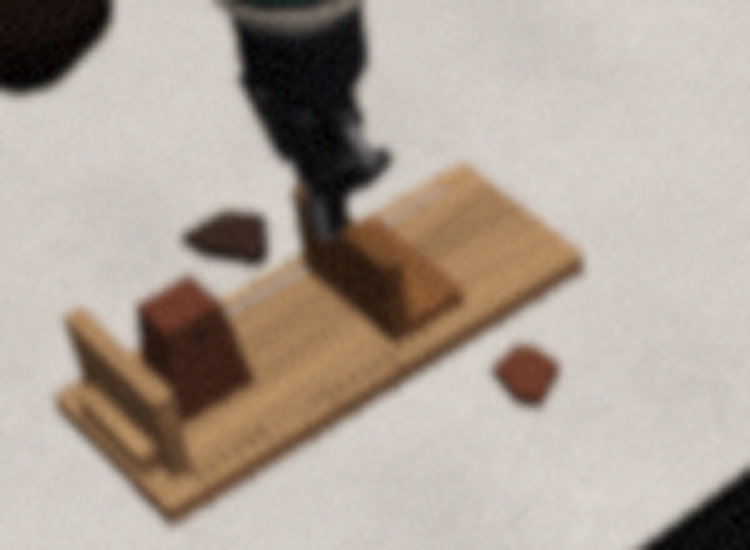

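Run:
```python
from h import *
s=state();print(s['tool_pos'],s['joint_pos'],s['wrist_torque'])
c=get_calibration("scene");f=lambda p:((proj(p,c)[0]-[120,90])*5).round().tolist()
print('tcp',f(s['tool_pos']),'tcp+19',f(s['tool_pos']+[0,0,.019]))
b=R.from_euler('z',-178.6,degrees=True)
for x0 in(.539,.553,.565):
  o=np.array([x0,-.249,.02])
  print(x0,[f(o+b.apply([x,y,z])) for x,y,z in((0,-.05,.07),(0,.05,.07),(0,.05,0),(.014,.05,.07),(.059,.05,0),(.059,-.05,.014))])
```

```text
[ 0.54242814 -0.25024357  0.05555066] [ 0.5909986   0.54727643 -0.27490595  1.78610445  0.19182837  0.83442969
 -1.32192371] [0.03321426 0.02771974 0.00442866]
tcp [336.0, 268.0] tcp+19 [332.0, 247.0]
0.539 [[384.0, 267.0], [288.0, 188.0], [302.0, 268.0], [306.0, 179.0], [372.0, 228.0], [463.0, 288.0]]
0.553 [[365.0, 277.0], [271.0, 198.0], [285.0, 277.0], [288.0, 188.0], [355.0, 237.0], [446.0, 298.0]]
0.565 [[350.0, 286.0], [255.0, 206.0], [270.0, 285.0], [273.0, 196.0], [341.0, 245.0], [431.0, 306.0]]
```

Run:
```python
from h import *
c={n:get_calibration(n) for n in("scene","top")}
old={"scene":cv2.imread('pics/a.png'),"top":cv2.imread('pics/b.png')}
b=R.from_euler('z',-178.6,degrees=True)
for n in c:
  im=read_camera(n)
  # grey profile along jaw foot (board y=+-.043) and board, z=.034, from x=.46 to .56
  for yy,z in((-.043,.034),(.043,.034),(-.043,.09),(.043,.09)):
    pts=[]
    for x in np.arange(.47,.60,.005):
      pts.append(np.array([x,-.249+(.0)+ (x-.54)*.0244+yy,z]))
    uv=proj(pts,c[n]).astype(np.float32)
    for nm,I in(("old",old[n]),("new",im)):
      g=cv2.remap(cv2.GaussianBlur(I,(3,3),0),uv[None,:,0],uv[None,:,1],cv2.INTER_LINEAR)[0].sum(1)//3
      print(n,yy,z,nm,' '.join(map(str,g.tolist())))
s=state()
for t in("jaw",):
  for n in c:
    for d in silhouettes(t,n)[:1]: print(n,d['p'],d['pixels'].sum(),np.argwhere(d['pixels']).mean(0),np.argwhere(d['pixels']).min(0),np.argwhere(d['pixels']).max(0))
```

```text
scene -0.043 0.034 old 149 141 125 106 94 86 76 62 43 30 27 28 28 34 60 106 134 142 145 145 143 141 141 142 144 144
scene -0.043 0.034 new 156 148 131 111 98 89 76 62 45 37 35 32 30 36 63 111 141 150 151 149 149 149 149 149 150 150
scene 0.043 0.034 old 125 117 100 85 80 81 83 84 80 73 61 48 41 39 54 89 117 127 129 128 128 129 129 130 131 131
scene 0.043 0.034 new 130 122 105 88 83 85 87 87 84 76 64 51 43 41 57 94 124 133 134 134 135 136 136 136 136 137
scene -0.043 0.09 old 191 191 193 193 193 193 192 194 196 195 189 161 120 94 101 148 186 199 196 170 117 71 50 42 41 41
scene -0.043 0.09 new 137 104 90 70 46 35 28 21 19 18 14 22 44 70 100 154 193 206 203 175 120 72 52 46 44 43
scene 0.043 0.09 old 116 115 115 115 116 116 117 116 110 97 86 77 71 61 44 31 27 29 29 30 46 83 109 116 117 117
scene 0.043 0.09 new 121 120 120 120 120 122 122 121 115 101 90 81 75 65 46 32 28 29 30 33 49 85 113 122 122 122
top -0.043 0.034 old 90 85 70 59 57 59 60 60 59 57 54 44 45 51 58 78 89 90 91 90 89 89 89 89 89 89
top -0.043 0.034 new 93 88 72 62 60 61 62 62 61 60 56 45 45 43 30 21 22 23 28 35 43 46 48 49 46 47
top 0.043 0.034 old 82 74 61 58 57 59 61 61 58 54 46 36 35 47 71 81 81 82 81 82 82 81 81 81 80 81
top 0.043 0.034 new 85 77 63 60 60 61 63 62 60 56 48 37 36 49 74 84 85 85 85 85 84 84 83 83 83 84
top -0.043 0.09 old 118 119 118 120 118 116 117 117 119 119 105 70 56 68 100 116 118 117 117 117 118 116 116 116 116 116
top -0.043 0.09 new 122 123 123 124 122 121 122 122 123 116 76 54 74 78 61 45 37 33 31 31 31 30 29 29 29 29
top 0.043 0.09 old 80 66 58 58 59 61 61 59 55 48 41 49 53 63 80 84 84 84 83 83 83 83 83 83 82 81
top 0.043 0.09 new 84 69 61 60 61 63 64 61 57 49 42 51 55 66 83 86 87 87 86 86 86 86 86 86 86 86
scene 0.87 507 [145.00986193 194.89151874] [130 179] [157 212]
top 0.61 948 [211.97257384 373.6835443 ] [199 354] [224 394]
```

Run:
```python
from h import *
s=state();print(s['tool_pos'])
for n,f,sl in(("scene","a",(slice(118,152),slice(170,202))),("top","b",(slice(180,228),slice(345,415,2)))):
  o=cv2.imread(f'pics/{f}.png').astype(float)*1.045; im=read_camera(n).astype(float)
  d=(im-o).mean(2)[sl].round().astype(int)
  print(n);
  for r,row in zip(range(sl[0].start,sl[0].stop),d): print(r,' '.join('%4d'%v if abs(v)>9 else '   .' for v in row))
c=get_calibration("top");print(proj(s['tool_pos'],c),proj(s['tool_pos']+[0,0,.073],c))
c=get_calibration("wrist");w=read_camera("wrist");print(c)
def pf(P):
    q=R.from_quat(c['rotation']).inv().apply(np.atleast_2d(P)-c['xyz'])
    r=np.hypot(q[:,0],q[:,1]);t=np.arctan2(r,q[:,2])*c['fx']
    return np.c_[c['cx']+q[:,0]/r*t,c['cy']+q[:,1]/r*t]
b=R.from_euler('z',-178.6,degrees=True);pts=[]
for x0 in (.539,.565):
  P=np.array([.539 if x0==.539 else x0,-.249,.02])+b.apply([[0,-.05,.07],[0,.05,.07],[.014,-.05,.07],[.014,.05,.07],[.059,-.05,.014],[.059,.05,.014]])
  print(x0,pf(P).round().tolist())
print('tcp',pf(s['tool_pos']))
a=read_camera("scene")[100:165,150:220]
cv2.imwrite('pics/j.png',np.hstack([w[100:384,60:450],cv2.resize(a,(306,284),interpolation=cv2.INTER_CUBIC)]))
```

```text
[ 0.54248926 -0.25023424  0.05558356]
scene
118    .    .  -11  -32  -88 -148 -185 -194 -188 -188 -186 -193 -192 -191 -193 -187 -190 -189 -181 -158 -131 -103  -75  -52  -29  -23  -23  -15    .    .    .    .
119    .    .    .  -16  -58 -118 -167 -187 -187 -186 -195 -186 -194 -189 -193 -196 -187 -191 -177 -169 -142 -117  -95  -77  -63  -54  -53  -38  -19    .    .    .
120    .    .    .  -11  -34  -87 -143 -173 -187 -189 -191 -190 -184 -187 -185 -190 -193 -186 -179 -165 -152 -137 -118 -102  -96 -106 -107  -76  -37  -12    .    .
121    .    .    .    .  -16  -55 -103 -133 -162 -178 -193 -185 -188 -181 -188 -193 -188 -181 -172 -159 -161 -147 -139 -119 -119 -128 -142 -115  -59  -15    .    .
122    .    .    .    .    .  -26  -49  -77 -120 -160 -192 -186 -188 -186 -184 -189 -184 -183 -168 -156 -159 -164 -153 -131 -130 -139 -148 -116  -66  -18    .    .
123    .    .    .    .    .    .  -17  -35  -80 -142 -181 -191 -188 -187 -190 -191 -185 -179 -172 -168 -170 -168 -163 -147 -146 -148 -127  -89  -44  -12    .    .
124    .    .    .    .    .    .    .  -22  -58 -120 -167 -188 -183 -18
[... 12944 characters left out ...]
.    .    .    .    .    .    .    .    .    .    .    .    .    .    .    .    .    .    .    .    .    .    .    .    .    .    .    .    .    .    .    .    .    .    .
[[376.35687564 197.99062941]] [[386.30915263 194.15792013]]
{'fx': 297.3186396354542, 'fy': 297.3186396354542, 'cx': 255.8783829062653, 'cy': 189.9500404760582, 'xyz': array([ 0.62537946, -0.24806634,  0.23456   ]), 'rotation': array([ 0.70605939, -0.68921222, -0.11398684,  0.11607608])}
0.539 [[168.0, 251.0], [341.0, 251.0], [171.0, 271.0], [338.0, 271.0], [195.0, 278.0], [315.0, 278.0]]
0.565 [[163.0, 210.0], [347.0, 210.0], [166.0, 233.0], [344.0, 233.0], [192.0, 251.0], [319.0, 251.0]]
tcp [[256.40839332 221.77206849]]
```

View pics/j.png

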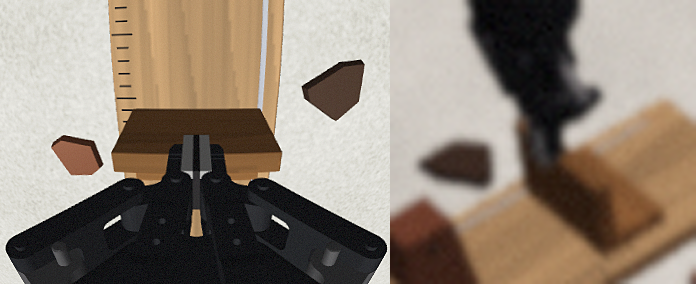

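The pictures show the shut fingertips passing just above the jaw's top: at the bottom of the wrist crop they lie over the jaw's top edge at (195,135). There is no force and the jaw is still at x = .539, so the real tip sits about 38 mm above the reported TCP. I'll back off over the jaw's foot and probe downwards slowly with force checks.

>>> play_rows --deltas '[[[0,0,-0.5,0,0,0],[-1,0,-0.5,0,0,0],[-2.5,0,-0.5,0,0,0],[-4,0,-0.5,0,0,0],[-5.5,0,-0.5,0,0,0],[-6,0,0,0,0,0],[-6,0,0.5,0,0,0],[-6,0,1,0,0,0],[-6,0,1.5,0,0,0],[-6,0,1.6,0,0,0],[-6,0,1.7,0,0,0],[-6,0,1.8,0,0,0],[-6,0,1.8,0,0,0]]]' --jaw 0

```text
time: 22.1
tool_pos: [0.4826, -0.2517, 0.0376]
orientation: [1.0, 0.012, -0.0, -0.0]
ft_force: [-0.5, 0.5, -0.3]
width: 0.0004
grip_force: 0.0
```

>>> play_rows --deltas '[[[0,0,0.1,0,0,0],[0,0,0.2,0,0,0],[0,0,0.3,0,0,0],[0,0,0.4,0,0,0],[0,0,0.5,0,0,0],[0,0,0.5,0,0,0]]]'

```text
time: 22.85
tool_pos: [0.4825, -0.2516, 0.0325]
orientation: [1.0, 0.012, -0.0, -0.0]
ft_force: [0.7, 0.8, 0.1]
width: 0.0
grip_force: 0.0
```

>>> play_rows --deltas '[[[0,0,0.1,0,0,0],[0,0,0.2,0,0,0],[0,0,0.3,0,0,0],[0,0,0.4,0,0,0],[0,0,0.4,0,0,0]]]'

```text
time: 23.48
tool_pos: [0.4825, -0.2516, 0.0285]
orientation: [1.0, 0.012, -0.0, -0.0]
ft_force: [-0.3, -0.3, -1.1]
width: -0.0001
grip_force: 0.0
```

Run:
```python
from h import *
s=state();print(s['time'],s['tool_pos'],s['ft_force'])
o=cv2.imread('pics/a.png').astype(float)*1.045; im=read_camera("scene").astype(float)
c=get_calibration("scene")
for z in(0,.02,.03,.04,.05):print(z,proj(s['tool_pos']+[0,0,z],c).round(1),proj(s['tool_pos']+[.011,.012,z],c).round(1))
d=(im-o).mean(2)[125:158,188:222].round().astype(int)
for r,row in zip(range(125,158),d): print(r,' '.join('%4d'%v if abs(v)>9 else '   .' for v in row))
read_camera("top");print([(d['p'],d['at']) for d in mark_of("jaw","top")])
```

```text
23.475 [ 0.48250248 -0.25164403  0.02847712] [-0.31410308 -0.29162593 -1.12825253]
0 [[202.4 141.3]] [[201.9 144.7]]
0.02 [[201.9 136.9]] [[201.4 140.2]]
0.03 [[201.6 134.6]] [[201.1 138. ]]
0.04 [[201.4 132.3]] [[200.9 135.7]]
0.05 [[201.1 130. ]] [[200.6 133.4]]
125    .    .    .    .    .    .    .  -25  -56 -108 -155 -181 -186 -190 -190 -184 -190 -180 -154 -129 -102  -77  -40  -20    .    .    .    .    .    .    .    .    .    .
126    .    .    .    .    .    .    .  -13  -34  -90 -147 -179 -185 -188 -187 -181 -169 -144 -106  -79  -53  -34  -15    .    .    .    .    .    .    .    .    .    .    .
127    .    .    .    .    .    .    .    .  -28  -87 -144 -159 -162 -173 -170 -158 -138  -98  -57  -35  -22    .    .    .    .    .    .    .    .    .    .    .    .    .
128    .    .    .    .    .    .    .    .  -25  -79 -132 -140 -141 -149 -155 -147 -114  -70  -29    .    .    .    .    .    .    .    .    .    .    .    .    .    .    .
129    .    .    .    .    .    .    .    .  -23  -66 -114 -118 -114 -125 -134 -139 -110  -64  -22    .    .    .    .    .    .    .    . 
[... 4242 characters left out ...]
 .    .    .    .    .    .    .    .    .    .    .    .    .    .    .    .    .    .    .    .    .    .    .    .    .    .    .    .    .
155    .    .    .    .    .    .    .    .    .    .    .    .    .    .    .    .    .    .    .    .    .    .    .    .    .    .    .    .    .    .    .    .    .    .
156    .    .    .    .    .    .    .    .    .    .    .    .    .    .    .    .    .    .    .    .    .    .    .    .    .    .    .    .    .    .    .    .    .    .
157    .    .    .    .    .    .    .    .    .    .    .    .    .    .    .    .    .    .    .    .    .    .    .    .    .    .    .    .    .    .    .    .    .    .
[(0.87, [0.5437, -0.2464, 0.0221])]
```

The shut tip is measured at about 41 mm above the reported TCP. Lowering 1 cm puts the tip at about z = .06, well behind the jaw; then I push.

>>> play_rows --deltas '[[[0,0,0.2,0,0,0],[0,0,0.4,0,0,0],[0,0,0.6,0,0,0],[0,0,0.8,0,0,0],[0,0,1,0,0,0],[0.3,0,1,0,0,0],[0.7,0,1,0,0,0],[1.1,0,1,0,0,0],[1.5,0,1,0,0,0],[1.9,0,1,0,0,0],[2.3,0,1,0,0,0],[2.7,0,1,0,0,0],[3,0,1,0,0,0],[3.3,0,1,0,0,0],[3.6,0,1,0,0,0],[3.9,0,1,0,0,0],[4.2,0,1,0,0,0]]]'

```text
time: 25.75
tool_pos: [0.5246, -0.2506, 0.0185]
orientation: [1.0, 0.012, -0.0, -0.0]
ft_force: [-1.5, 0.6, 1.0]
width: -0.0001
grip_force: 1.1
```

>>> play_rows --deltas '[[[0.3,0,0,0,0,0],[0.6,0,0,0,0,0],[0.9,0,0,0,0,0],[1.2,0,0,0,0,0],[1.5,0,0,0,0,0],[1.8,0,0,0,0,0],[2.1,0,0,0,0,0],[2.4,0,0,0,0,0]]]'

```text
time: 26.75
tool_pos: [0.5487, -0.25, 0.0185]
orientation: [1.0, 0.012, -0.0, -0.0]
ft_force: [-1.9, 1.0, 0.1]
width: 0.0002
grip_force: 1.1
```

Run:
```python
from h import *
s=state();print(s['time'],s['tool_pos'],s['ft_force'])
for n in("scene","top","wrist"):
  read_camera(n)
  for t in("jaw","jaw_back","tablet_weight"):print(n,t,[(round(d['p'],2),np.round(d['at'],4).tolist()) for d in mark_of(t,n) if d['at'][1]<-.1][:1])
```

```text
26.75 [ 0.54869982 -0.24997901  0.01852154] [-1.93314022  0.95752169  0.09996697]
scene jaw [(0.83, [0.5777, -0.2508, 0.0177])]
scene jaw_back [(0.57, [0.5598, -0.2453, 0.0653])]
scene tablet_weight []
top jaw [(0.81, [0.5777, -0.2467, 0.0218])]
top jaw_back [(0.82, [0.5581, -0.2505, 0.0625])]
top tablet_weight [(0.63, [0.6534, -0.2515, 0.0206])]
wrist jaw [(0.64, [0.5724, -0.2495, 0.0178])]
wrist jaw_back [(0.58, [0.5566, -0.25, 0.0665])]
wrist tablet_weight [(0.57, [0.6564, -0.2509, 0.0225])]
```

The jaw moves with about 2 N. Continuing, then creeping at the end.

>>> play_rows --deltas '[[[0.3,0,0,0,0,0],[0.6,0,0,0,0,0],[0.9,0,0,0,0,0],[1.2,0,0,0,0,0],[1.5,0,0,0,0,0],[1.8,0,0,0,0,0],[2.1,0,0,0,0,0],[2.4,0,0,0,0,0],[2.7,0,0,0,0,0],[3,0,0,0,0,0],[3.2,0,0,0,0,0],[3.4,0,0,0,0,0],[3.6,0,0,0,0,0],[3.8,0,0,0,0,0],[4,0,0,0,0,0]]]'

```text
time: 29.22
tool_pos: [0.5886, -0.2491, 0.0186]
orientation: [1.0, 0.012, -0.0, -0.0]
ft_force: [-2.0, -0.5, 1.9]
width: 0.0001
grip_force: 1.0
```

>>> play_rows --deltas '[[[0.1,0,0,0,0,0],[0.2,0,0,0,0,0],[0.3,0,0,0,0,0],[0.4,0,0,0,0,0],[0.5,0,0,0,0,0],[0.6,0,0,0,0,0],[0.7,0,0,0,0,0],[0.8,0,0,0,0,0],[0.9,0,0,0,0,0],[1,0,0,0,0,0]]]'

```text
time: 30.48
tool_pos: [0.5985, -0.2488, 0.0185]
orientation: [1.0, 0.012, -0.0, -0.0]
ft_force: [-2.3, 0.8, 1.5]
width: -0.0003
grip_force: 1.0
```

>>> play_rows --deltas '[[[0.06,0,0,0,0,0],[0.12,0,0,0,0,0],[0.18,0,0,0,0,0],[0.24,0,0,0,0,0],[0.3,0,0,0,0,0],[0.36,0,0,0,0,0],[0.42,0,0,0,0,0],[0.48,0,0,0,0,0],[0.54,0,0,0,0,0],[0.6,0,0,0,0,0]]]'

```text
time: 31.72
tool_pos: [0.6045, -0.2487, 0.0185]
orientation: [1.0, 0.012, -0.0, -0.0]
ft_force: [-3.8, 1.6, 1.3]
width: 0.0
grip_force: 1.7
```

Run:
```python
from h import *
s=state();print(s['time'],s['tool_pos'],s['ft_force'])
for n in("scene","top","wrist"):
  read_camera(n)
  for t in("plate_face","jaw","tablet_weight"):print(n,t,[(round(d['p'],2),np.round(d['at'],4).tolist()) for d in mark_of(t,n) if d['at'][1]<-.1][:2])
```

```text
31.725 [ 0.60449869 -0.24867459  0.01851894] [-3.75359171  1.57877183  1.26270997]
scene plate_face [(0.95, [0.6944, -0.2445, 0.0213])]
scene jaw [(0.97, [0.6278, -0.2474, 0.016])]
scene tablet_weight []
top plate_face [(0.69, [0.6301, -0.245, 0.0226]), (0.61, [0.6996, -0.2488, 0.0193])]
top jaw [(0.62, [0.6313, -0.2448, 0.0205])]
top tablet_weight [(0.76, [0.659, -0.251, 0.0211])]
wrist plate_face [(0.9, [0.694, -0.2422, 0.0204])]
wrist jaw []
wrist tablet_weight [(0.67, [0.6608, -0.2494, 0.0226]), (0.34, [0.5538, -0.3742, 0.0006])]
```

Now pushing the tablet (about 4 N); creeping until the plate is felt.

>>> play_rows --deltas '[[[0.04,0,0,0,0,0],[0.08,0,0,0,0,0],[0.12,0,0,0,0,0],[0.16,0,0,0,0,0],[0.2,0,0,0,0,0],[0.2,0,0,0,0,0]]]'

```text
time: 33.08
tool_pos: [0.6065, -0.2488, 0.0186]
orientation: [1.0, 0.012, 0.0, 0.0]
ft_force: [-2.7, -0.3, 1.2]
width: -0.0001
grip_force: 1.4
```

>>> play_rows --deltas '[[[0.03,0,0,0,0,0],[0.06,0,0,0,0,0],[0.09,0,0,0,0,0],[0.1,0,0,0,0,0]]]'

```text
time: 33.58
tool_pos: [0.6075, -0.2488, 0.0186]
orientation: [1.0, 0.012, -0.0, 0.0]
ft_force: [-3.5, -0.7, 1.4]
width: -0.0002
grip_force: 1.7
```

>>> play_rows --deltas '[[[0.03,0,0,0,0,0],[0.06,0,0,0,0,0],[0.08,0,0,0,0,0],[0.08,0,0,0,0,0]]]'

```text
time: 34.08
tool_pos: [0.6083, -0.2487, 0.0186]
orientation: [1.0, 0.012, -0.0, -0.0]
ft_force: [-2.9, -1.8, 1.5]
width: -0.0003
grip_force: 1.5
```

>>> play_rows --deltas '[[[0.03,0,0,0,0,0],[0.06,0,0,0,0,0],[0.08,0,0,0,0,0]]]'

```text
time: 34.45
tool_pos: [0.6091, -0.2486, 0.0185]
orientation: [1.0, 0.012, -0.0, -0.0]
ft_force: [-3.5, -0.8, 2.0]
width: -0.0002
grip_force: 1.7
```

>>> play_rows --deltas '[[[0.03,0,0,0,0,0],[0.06,0,0,0,0,0],[0.08,0,0,0,0,0]]]'

```text
time: 34.83
tool_pos: [0.6097, -0.2486, 0.0185]
orientation: [1.0, 0.012, -0.0, -0.0]
ft_force: [-6.0, -1.5, 3.7]
width: -0.0003
grip_force: 3.0
```

>>> play_rows --deltas '[[[0.02,0,0,0,0,0],[0.04,0,0,0,0,0],[0.06,0,0,0,0,0]]]'

```text
time: 35.2
tool_pos: [0.6098, -0.2486, 0.0185]
orientation: [1.0, 0.012, -0.001, -0.0]
ft_force: [-10.3, -0.4, 5.2]
width: -0.0003
grip_force: 5.1
```

Contact is firm: 10 N with no further travel. I retreat straight back, then up.

>>> play_rows --deltas '[[[-0.1,0,0,0,0,0],[-0.4,0,0,0,0,0],[-1,0,0,0,0,0],[-2,0,0,0,0,0],[-3,0,0,0,0,0],[-3,0,-2,0,0,0],[-3,0,-5,0,0,0],[-4,0,-9,0,0,0],[-6,0,-13,0,0,0],[-10,0,-16,0,0,0],[-15,0,-18,0,0,0],[-18,0,-19,0,0,0],[-20,0,-19,0,0,0],[-20,0,-19,0,0,0]]]'

```text
time: 36.95
tool_pos: [0.41, -0.2537, 0.2103]
orientation: [1.0, 0.011, 0.001, 0.001]
ft_force: [0.4, 0.8, 0.7]
width: 0.0
grip_force: 0.0
```

Run:
```python
from h import *
s=state();print(s['time'],s['tool_pos'],s['ft_force'])
C={n:get_calibration(n) for n in("scene","top")}
from scipy.optimize import differential_evolution as DE
S={}
for n in("scene","top","wrist"):
  im=read_camera(n)
  for t in("plate_face","jaw","tablet_weight"):print(n,t,[(round(d['p'],2),np.round(d['at'],4).tolist()) for d in mark_of(t,n) if d['at'][1]<-.1][:2])
  if n=="top":
    d=sil("tablet_weight",n,[.665,-.25,.07],C[n]); print(d and d['p'])
    if d:
      S=np.kron(d['pixels'],np.ones((2,2)))>0
      def cost(p):
        m=mask(place(TAB,*p,.02),C["top"]);return 1-(m&S).sum()/(m|S).sum()
      r=DE(cost,[(.64,.69),(-.28,-.22),(-.4,.4)],seed=1,maxiter=30);print(r.x,np.degrees(r.x[2]),r.fun)
for t in("sherd_a","sherd_b"):
  for n in("scene","top"):print(t,[np.round(d['at'],3).tolist() for d in mark_of(t,n) if d['p']>.5 and abs(d['at'][1]+.25)<.2 and d['at'][0]<.7])
```

```text
36.95 [ 0.41002486 -0.25373843  0.21025891] [0.39829359 0.76947889 0.6951261 ]
scene plate_face [(0.93, [0.6967, -0.244, 0.021])]
scene jaw [(0.68, [0.6378, -0.2465, 0.0196])]
scene tablet_weight [(0.81, [0.6597, -0.2512, 0.016])]
top plate_face [(0.71, [0.701, -0.2447, 0.0207])]
top jaw [(0.66, [0.6209, -0.2497, 0.066]), (0.64, [0.6375, -0.2453, 0.0197])]
top tablet_weight [(0.61, [0.6642, -0.2513, 0.0222])]
0.66
[ 0.66364273 -0.24963543 -0.0366867 ] -2.101993318448737 0.22979109900090822
wrist plate_face []
wrist jaw [(0.62, [0.4794, -0.1372, 0.0])]
wrist tablet_weight []
sherd_a [[0.553, -0.373, 0.0]]
sherd_a [[0.548, -0.376, -0.001]]
sherd_b [[0.553, -0.373, 0.0]]
sherd_b [[0.548, -0.376, -0.001]]
```

Jaw at .6377 and plate at about .699 leave a 62 mm gap, which is the tablet's foot length, so it is snug. The arm is clear, so I'm handing in.

```bash
python3 -c "
from plant import close_job
print(close_job())"
```

```text
the job is handed in; nothing more can be done
None
```

The tablet stands upright on the board, closed between the jaw and the end plate with a measured gap of about 62 mm (its foot length), and I handed the job in at about 37 s with the arm clear; the judge's verdict was not shown.

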